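# Hold a plating gauge on a busbar seated in its check jig

### The job

Hang the humped busbar by its eye on the stud of the check jig, its ringed end lying in the rest between the two guide cheeks, and let go of it. Then take the plating gauge out of its stand and hold it upright on the bar with its nose inside the drawn ring, pressing lightly so that the spring-loaded nose goes about half-way in, and finish while still holding it there. Never lean hard on the bar, and leave the other things on the bench where they are.

Things in the scene. Friction and masses are not known exactly. Their poses are not given: they have to be found in the camera images.
- busbar: the humped busbar, loose, on the bench: tinned copper strip, dull silver, 24 mm wide, 5 mm thick, 150 mm long, about 0.17 kg. Its outline from the side: a flat end, a 22 mm high hump in the middle with a flat top 44 mm long (along the bar), another flat end. Origin: middle of the underside of the two flat ends; x along the bar towards the end with the drawn ring, y across, z up
- bar_hump (a point): centre of the flat top of the busbar's hump, half-way through its thickness, 24.5 mm above the underside of the flat ends: the place to grip it, across its 24 mm width (its y). Axes as the busbar's
- bar_eye (a point): centre of the eye in the busbar's rounded end, on its underside: a round hole of 12 mm diameter, 62 mm from the hump centre towards -x of the bar
- bar_spot (a point): the marked spot: centre of a dark ring (inside diameter 18 mm) drawn on top of the busbar's square end, 56 mm from the hump centre towards +x of the bar, 5 mm above its underside
- jig: the check jig, fixed to the bench: dark steel base 200 x 70 x 12 mm, on it at one end a round steel boss with the locating stud and at the other end a white plastic rest with two guide cheeks. Origin: centre of its underside; x along the jig from the stud towards the rest, z up. The seated busbar has the same axes, its origin 30 mm above the jig's
- jig_stud (a point): foot of the locating stud, on top of the boss, 30 mm above the bench. The stud is 9 mm in diameter, 20 mm tall, its top 7 mm a cone; the boss is 26 mm in diameter. The eye goes over the stud down onto the boss
- jig_rest (a point): middle of the top of the rest, 30 mm above the bench, 118 mm from the stud; the marked spot of the seated busbar lies over it. The guide cheeks stand 31 mm apart, 7 mm high with short lead-in slopes above, and are 34 mm long
- stand: grey plastic stand of the gauge, fixed to the bench: foot 90 x 75 mm, block 66 x 53 x 54 mm high with a rectangular pocket 41 x 29 mm in which the gauge stands, sunk 24 mm below the block's top. Origin: centre of its underside, z up
- gauge_grip (a point): where to grip the plating gauge, on its axis, 95 mm above the tip of its nose (22 mm below its top). The gauge is a cordless black block, 38 mm (its x) by 26 mm (its y), 95 mm tall, edges rounded, about 0.15 kg, with a display on its +x side, a steel collar of 16 mm diameter 8 mm long under it, and below that the nose. Grip it across the 26 mm (its y); the pocket leaves 1.5 mm all round. z points up along the gauge; in the stand its top is 125 mm above the bench
- nose_tip (a point): tip of the gauge's nose, a steel pin of 9 mm diameter on the gauge's axis that sticks out 14 mm below the collar
- nose (a joint): how far the nose is pressed into the gauge: 0 = out, 0.010 m = fully in (stop). The spring takes about 1.6 N to begin and 0.4 N more per mm: 3.6 N half-way, 5.6 N at the stop
- strap: bystander: flat straight busbar 110 x 20 x 5 mm with a small hole at each end and no hump; leave it alone
- puck_a: bystander: grey resin puck, 32 mm diameter, 20 mm high, beside the jig; leave it alone
- puck_b: bystander: a second such puck on the other side of the jig; leave it alone
- pliers: bystander: pliers with black handles lying on the bench, 150 mm long, 13 mm high; leave them alone
- cleaner: bystander: white bottle, 60 mm diameter, 150 mm high; leave it alone
- marker: bystander: felt pen lying on the bench, 128 mm long, 16 mm thick; leave it alone
Not all that is in view belongs to the job. Of the things that look like the part that bears gauge_grip, the larger one is meant. There is more than one size of the busbar; the one meant has the size given above.

How it is judged:
On the way, in this order (a step that is already met when the one before it is completed fails the run):
1. the busbar hangs by its eye on the stud, its ringed end lies in the rest, and the fingers have let go of it (horizontal distance between bar_eye and jig_stud below 0.004 m and z of bar_eye in the frame of jig_stud between -0.003 and 0.003 m and z of bar_spot in the frame of jig_rest below 0.008 m and horizontal distance between bar_spot and jig_rest below 0.008 m and angle between bar_hump's own z axis and vertical below 0.06 rad and contact force between the fingers and busbar below 0.05 N), for 0.2 s.
2. the gauge is lifted out of its stand, the busbar still seated (horizontal distance between bar_eye and jig_stud below 0.004 m and z of bar_eye in the frame of jig_stud between -0.003 and 0.003 m and z of bar_spot in the frame of jig_rest below 0.008 m and horizontal distance between bar_spot and jig_rest below 0.008 m and angle between bar_hump's own z axis and vertical below 0.06 rad and height (world z) of gauge_grip above 0.135 m and contact force between the fingers and gauge above 1 N and contact force between gauge and stand below 0.05 N), for 0.1 s.
At the end, for the whole second after the job is handed in: Busbar level, eye down on the stud (within 4 mm), ringed end in the rest, not touched by the fingers; gauge held in the fingers, clear of stand and jig, within 6 degrees of upright, nose tip within 5 mm of the ring's centre, nose in by 2.5 to 8 mm of its 10, pushing with 1.5 to 8 N (all of step 1 and horizontal distance between nose_tip and bar_spot below 0.005 m and angle between gauge_grip's own z axis and vertical below 0.1 rad and value of joint nose between 0.0025 and 0.008 m and contact force between gauge and busbar between 1.5 and 8 N and contact force between the fingers and gauge above 1 N and contact force between gauge and stand below 0.05 N and contact force between gauge and jig below 0.05 N and linear speed of busbar below 0.02 m/s); the arm keeps its last pose, push and grip.
It fails at once if the gauge leans on the busbar with more than 20 N (contact force between gauge and busbar above 20 N).
It fails at once if the fingers push the busbar hard against the jig (over 40 N) (contact force between busbar and jig above 40 N).
It fails at once if another thing on the bench is moved by more than 30 mm (distance of any of strap, puck_a, puck_b, pliers, cleaner, marker from where it was at the start of the episode above 0.03 m).
It also fails if it takes over 72 s, if anything falls off the work surface, if the arm or the gripper's body presses on something with over 40 N, if the wrist force passes 120 N, or if a joint passes its speed limit or range.

### The arm

A 6-joint arm with a two-finger parallel gripper is mounted at the origin on the work surface. World frame = base frame: x ahead of the robot, y to its left, z up, the work surface at z = 0. Lengths are in m, angles in rad, forces in N, time in s.
With the tool pointing down it reaches from about 0.425 to 0.95 m from the base axis. Payload 3.5 kg.
Tool frame: the origin (TCP) lies midway between the tips of the shut fingers; the grasp point (between the pads) lies 19 mm behind it; x points along the fingers, y is the direction in which the jaws open and shut, and the axes are right-handed (so a half turn about x gives the same grasp; the last joint's range is limited). The gripper opens to 85 mm and grips with 20 to 120 N. Pads are 22 mm wide; open, the fingers measure 114 mm over their backs; the gripper's body (76 mm by 85 mm) begins 54 mm behind the grasp point. The pads swing forward as they close: fully open they stand 13 mm farther back than shut.
Start: joints at [-1.386, 0.286, 1.577, -0, 1.279, -0.15], TCP at [0.222, -0.637, 0.231] pointing down, gripper open.
Joint ranges: [-2.77, 2.77], [-0.9, 2.22], [0.21, 2.48], [-1.53, 4.67], [0.24, 2.81], [-2.84, 2.84]. Speed limits (rad/s): [2.79, 2.79, 3.14, 3.14, 3.14, 3.14].

### API

Orientations are given as a unit quaternion [x, y, z, w].
In Python, from plant import sensors, optics, ctrl gives the robot as it stands.
- The arm moves only by the tool arm_command, never from a script. Its argument "increments" is a list that holds one entry, the list of rows, each a list of 4 numbers: the shift along the tool's x, y, z in cm, then the turn about the tool's x in rad. A call has 1 to 20 rows; each row shifts and turns the commanded pose from where the row before left it, along the tool's axes as they then stand; what a row does not reach is not made up. A row lasts 1/8 s, in which the tool goes at most 62.5 mm and 10.7 degrees, less where a joint would pass 70% of its speed; a pose out of reach is approached as far as the arm can. A call with a gripper value outside its range is refused whole. "grip" is the finger opening in cm, from 0 to 8.54, set as the call begins (left out, the last holds). The fingers move at their own pace and stop on an object; "grip_force" is the grip in N (left out, the last holds). Time passes only in rows, so rows that do not move let the fingers close. It gives the time, the measured TCP pose, the force and the opening at its end, in the units of the state.
- sensors.get_state(): the state, without advancing time (a new reading comes with each control period).
- optics.read_camera(name): name is "scene" or "top" or "wrist"; returns the picture (384x512x3 uint8, blue, green, red); there is no depth.
- optics.camera_model(name): a dict with "camera_matrix" (3x3 intrinsics, pixels), "world_from_camera" (4x4, takes a point from camera to world coordinates); the wrist camera has in their place "mount" (4x4, takes a point from camera to tool coordinates, whose origin is the TCP and whose axes are the tool frame's). Camera axes: x right, y up, looking along -z (the intrinsics and any distortion apply to the point x, -y, -z); pixel columns grow to the right and rows downward; lengths in m; the calibration is good to about 2 mm. The wrist camera is an equidistant fisheye: a pixel r from the principal point sees the ray r / f radians off the axis. A picture is of the moment at which its call begins: read the wrist's pose just before it. camera_model takes no time and is no camera call.
- ctrl.sign_off(): hands the job in, once; it reports no verdict.
Trained networks look in the newest picture that a camera, given by its name, has taken for a name from the list of things; names that differ only in an ending like _2 or _b are one class to them, and where a whole thing is asked for, a point or a joint stands for the part that bears it (a point fixed in the world has none). Each returns a list of dicts, best first, with "conf" (0 to 1); they miss things now and then, are a little off and sometimes report something else, mostly with a low value. They report only what shows in the picture. A call takes as long as a camera call. They do not tell look-alikes from the thing itself.
- optics.boxes_of(camera, query): "at" ([row, column] in pixels, amid what is visible of it).
- optics.place_of(camera, query): "at" ([row, column] in pixels: a listed point, or the origin of a listed thing).
The state is a dict: "time": time; "qpos": joint angles; "dq": joint speeds; "joint_efforts": joint torques, N m; "eef_pos": TCP position; "tcp_rot": TCP orientation; "contact_force": force on the tool from outside, world axes, zero at the start; "wrist_torque": the same for the moment, N m; "opening": opening from 0.0 (shut) to 1.0 (fully open).
Only numpy, scipy, OpenCV 4.12 (cv2) and the standard library are available. Lean on these libraries where they do the work, as an engineer would, in place of code of your own. Each camera call takes 0.05 s, during which the arm holds its last target.

## Working session

There is one attempt and no reset: what is moved stays moved. The work goes in short steps, Python scripts to look and compute and a tool call to move; the robot and the scene stay as the last step left them, time stands still between calls to the robot, and variables do not carry over. Pictures are saved under pics/ and viewed, and the job is handed in when it is done.

Besides the shell and the picture viewer there is one more tool, called after "Request:" as a command line: name --argument value ..., lists and objects as JSON in quotes. arm_command: Moves the arm, as the interface text tells. Its arguments: {"type":"object","properties":{"increments":{"type":"array","items":{"type":"array","items":{"type":"array","items":{"type":"number"}}}},"grip":{"type":"number"},"grip_force":{"type":"number"}},"required":["increments"]}

```bash
ls; mkdir -p pics
python3 - <<'E'
from plant import sensors, optics, ctrl
import cv2
s=sensors.get_state(); print(s)
for n in ("scene","top","wrist"):
    im=optics.read_camera(n); cv2.imwrite(f"pics/{n}0.png",im)
    m=optics.camera_model(n); print(n,m)
E
```

```text
pics
{'time': 0.0, 'qpos': array([-1.38597599e+00,  2.87182405e-01,  1.57816683e+00, -6.50776216e-06,
        1.27859371e+00, -1.49998976e-01]), 'dq': array([ 0.00122277, -0.00140352,  0.00061402, -0.00042783, -0.00066496,
        0.00147295]), 'joint_efforts': array([ 7.15149071e-06, -4.05982876e+01, -2.92628074e+01, -1.43885995e-04,
        5.71145807e-03, -6.41840884e-06]), 'eef_pos': array([ 0.22171005, -0.63686003,  0.22994152]), 'tcp_rot': array([-0.69720396, -0.11865571,  0.69723729, -0.11699412]), 'contact_force': array([-0.54090507,  0.53172096,  1.16210436]), 'wrist_torque': array([ 0.01273161, -0.01365924,  0.01942876]), 'opening': 0.9973630226452304}
scene {'camera_matrix': array([[381.52857582,   0.        , 255.90172635],
       [  0.        , 381.52857582, 185.04685188],
       [  0.        ,   0.        ,   1.        ]]), 'world_from_camera': array([[ 0.74712638, -0.36382786,  0.55626564,  1.16079492],
       [ 0.664642  ,  0.39974891, -0.6312304 , -0.68376074],
       [ 0.00729263,  0.84132639,  0.54047824,  0.68583882],
       [ 0.        ,  0.        ,  0.        ,
[... 290 characters left out ...]
61963, -0.02518724,  0.01123402,  0.00390129],
       [ 0.00812209,  0.12041424,  0.99269051,  1.20002701],
       [ 0.        ,  0.        ,  0.        ,  1.        ]])}
wrist {'camera_matrix': array([[297.31863964,   0.        , 262.62451137],
       [  0.        , 297.31863964, 193.63228692],
       [  0.        ,   0.        ,   1.        ]]), 'mount': array([[-1.51709439e-03,  2.96240654e-01, -9.55112126e-01,
        -1.43534219e-01],
       [ 9.99998754e-01,  3.20058178e-05, -1.57846501e-03,
         9.20734186e-04],
       [-4.37036361e-04, -9.55113330e-01, -2.96240333e-01,
        -7.51397585e-02],
       [ 0.00000000e+00,  0.00000000e+00,  0.00000000e+00,
         1.00000000e+00]])}
```

View pics/scene0.png

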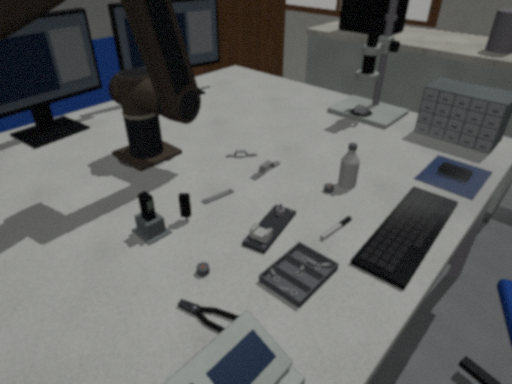

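View pics/top0.png

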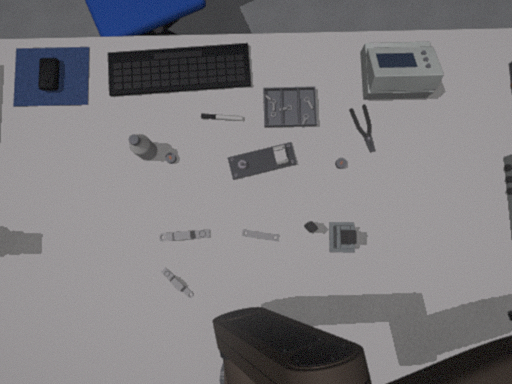

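View pics/wrist0.png

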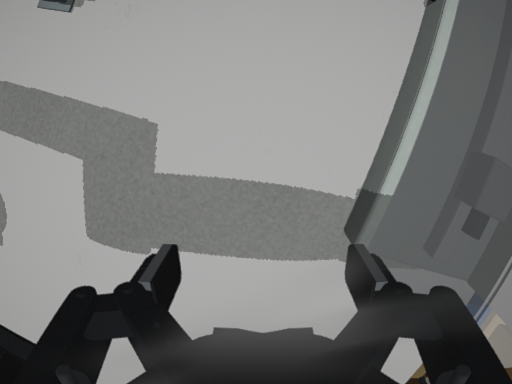

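```bash
cat > h.py <<'E'
import numpy as np, cv2
from plant import sensors, optics, ctrl
from scipy.spatial.transform import Rotation as R
def tool():
    s=sensors.get_state(); T=np.eye(4); T[:3,:3]=R.from_quat(s["tcp_rot"]).as_matrix(); T[:3,3]=s["eef_pos"]; return T
def ray(cam,px,T=None):
    m=optics.camera_model(cam); K=m["camera_matrix"]; r,c=px
    u=np.array([(c-K[0,2])/K[0,0],(r-K[1,2])/K[1,1]])
    if cam=="wrist":
        th=np.hypot(*u); d=np.array([*(u/max(th,1e-9)*np.sin(th)),np.cos(th)]); W=T@m["mount"]
    else:
        d=np.array([*u,1.]); W=m["world_from_camera"]
    d=d*[1,-1,-1]
    return W[:3,3],W[:3,:3]@d/np.linalg.norm(d)
def at_z(cam,px,z,T=None):
    o,d=ray(cam,px,T); return o+d*(z-o[2])/d[2]
def proj(cam,P,T=None):
    m=optics.camera_model(cam); K=m["camera_matrix"]
    W=T@m["mount"] if cam=="wrist" else m["world_from_camera"]
    p=np.linalg.inv(W)@[*P,1]; p=p[:3]*[1,-1,-1]
    if cam=="wrist":
        th=np.arctan2(np.hypot(p[0],p[1]),p[2]); u=p[:2]/np.hypot(p[0],p[1])*th
    else: u=p[:2]/p[2]
    return u[1]*K[1,1]+K[1,2],u[0]*K[0,0]+K[0,2]
def tri(obs):
    A=np.zeros((3,3));b=np.zeros(3)
    for o,d in obs:
        M=np.eye(3)-np.outer(d,d);A+=M;b+=M@o
    return np.linalg.solve(A,b)
E
python3 - <<'E'
from h import *
Z=dict(bar_hump=.0245,bar_eye=0,bar_spot=.005,jig_stud=.03,jig_rest=.03,gauge_grip=.103,stand=0,jig=0)
for cam in ("scene","top"):
    for q in Z:
        for d in optics.place_of(cam,q)[:4]:
            print(cam,q,np.round(d["at"],1),round(d["conf"],2),np.round(at_z(cam,d["at"],Z[q]),3))
E
```

```text
scene bar_hump [163.3 263.6] 0.63 [0.406 0.213 0.024]
scene bar_hump [149.9 238.6] 0.47 [0.271 0.227 0.024]
scene bar_eye [164.7 276.2] 0.75 [0.419 0.269 0.   ]
scene bar_eye [155.6 228. ] 0.51 [0.24 0.2  0.  ]
scene bar_eye [170.2 270.1] 0.4 [0.427 0.224 0.   ]
scene bar_spot [173.1 255.7] 0.69 [0.409 0.168 0.005]
scene bar_spot [153.1 251.1] 0.45 [0.297 0.267 0.005]
scene jig_stud [208.7 284.8] 0.79 [0.632 0.044 0.03 ]
scene jig_rest [232.3 260.6] 0.88 [ 0.65  -0.084  0.03 ]
scene jig_rest [230.  151.4] 0.67 [ 0.427 -0.273  0.03 ]
scene gauge_grip [198.7 184.2] 0.63 [ 0.464 -0.182  0.103]
scene gauge_grip [199.7 143.1] 0.55 [ 0.387 -0.259  0.103]
scene gauge_grip [232.4 259.3] 0.28 [ 0.705 -0.153  0.103]
scene stand [232.9 152.1] 0.92 [ 0.405 -0.26   0.   ]
scene jig [227.7 269.8] 0.79 [ 0.633 -0.023  0.   ]
top bar_hump [234.7 183.5] 0.57 [0.416 0.205 0.024]
top bar_hump [284.8 178.6] 0.55 [0.272 0.219 0.024]
top bar_eye [289.8 190.3] 0.79 [0.254 0.19  0.   ]
top bar_spot [237.5 201.8] 0.73 [0.406 0.154 0.005]
top bar_spot [272.1 166.6] 0.61 [0.308 0.258 0.005]
top bar_spot [235.8 165.9] 0.44 [0.414 0.26  0.005]
top bar_spot [233.7 181.9] 0.21 [0.419 0.213 0.005]
top jig_stud [160.4 246.4] 0.67 [0.631 0.015 0.03 ]
top jig_rest [151.4 278.7] 0.81 [ 0.656 -0.082  0.03 ]
top jig_rest [234.6 340.6] 0.49 [ 0.404 -0.254  0.03 ]
top gauge_grip [225.8 313.8] 0.69 [ 0.429 -0.166  0.103]
top gauge_grip [235.9 349.4] 0.54 [ 0.399 -0.262  0.103]
top stand [236.8 343. ] 0.93 [ 0.397 -0.268  0.   ]
top jig [159.9 259.9] 0.7 [ 0.637 -0.026  0.   ]
top jig [164.1 338.1] 0.55 [ 0.618 -0.264  0.   ]
top jig [235.1 164.8] 0.28 [0.416 0.265 0.   ]
```

Run:
```python
from h import *
im=cv2.imread("pics/top0.png")
a=cv2.resize(im[215:305,150:370],None,fx=3.6,fy=3.6,interpolation=cv2.INTER_CUBIC)
cv2.imwrite("pics/c1.png",a)
im=cv2.imread("pics/scene0.png")
a=cv2.resize(im[140:260,120:310],None,fx=4,fy=4,interpolation=cv2.INTER_CUBIC)
cv2.imwrite("pics/c2.png",a)
```

```text
(no output)
```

View pics/c1.png

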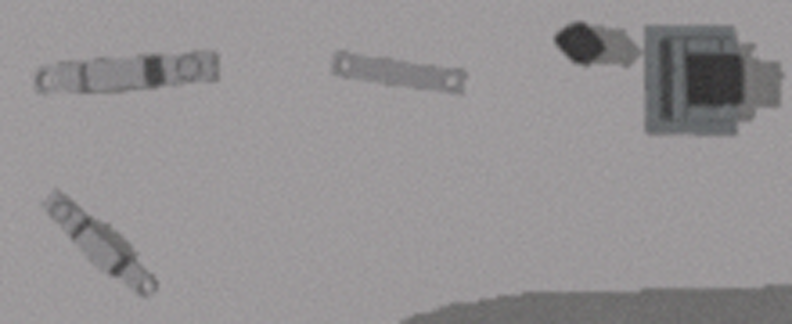

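View pics/c2.png

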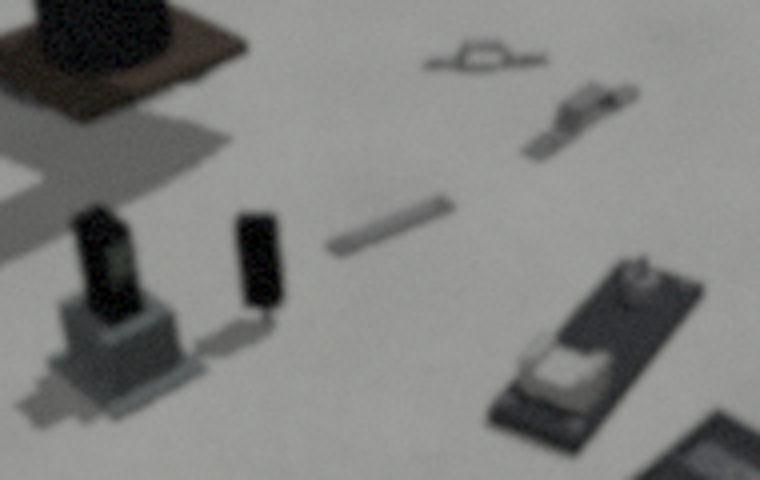

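```bash
cat >> h.py <<'E'
def go(P,ydir=None,n=None):
    """relative cm move in the present tool axes to TCP pos P, and turn to bring tool y onto +-ydir"""
    T=tool(); d=T[:3,:3].T@(np.array(P)-T[:3,3])*100
    print("tool x",T[:3,0].round(4),"y",T[:3,1].round(4),"pos",T[:3,3].round(4),"q6",sensors.get_state()["qpos"].round(3)[[0,5]])
    print("move cm",d.round(2))
    if ydir is not None:
        y=np.array([*ydir,0.]); y/=np.linalg.norm(y)
        for s in (1,-1):
            v=T[:3,:3].T@(s*y); print("  turn",round(float(np.arctan2(v[2],v[1])),3))
E
python3 - <<'E'
from h import *
e=np.array([.416,.262]);s=np.array([.407,.157]);d=s-e
go([.5,-.3,.25],[-d[1],d[0]])
go([.43,.16,.25])
E
```

```text
tool x [ 0.e+00 -1.e-04 -1.e+00] y [ 3.286e-01 -9.445e-01  1.000e-04] pos [ 0.2218 -0.6375  0.2314] q6 [-1.386 -0.15 ]
move cm [ -1.86 -22.74 -37.36]
  turn -1.15
  turn 1.991
tool x [ 0.e+00 -1.e-04 -1.e+00] y [ 3.286e-01 -9.445e-01  1.000e-04] pos [ 0.2218 -0.6375  0.2314] q6 [-1.386 -0.15 ]
move cm [ -1.87 -68.48 -45.87]
```

Request:
arm_command --increments '[[[-0.2, -2.3, -3.7, 0], [-0.2, -2.3, -3.7, 0], [-0.2, -2.3, -3.7, 0], [-0.2, -2.3, -3.7, 0], [-0.2, -2.3, -3.7, 0], [-0.2, -2.3, -3.7, 0], [-0.2, -2.3, -3.7, 0], [-0.2, -2.3, -3.7, 0], [-0.2, -2.3, -3.7, 0], [-0.2, -2.3, -3.7, 0], [0, 0, 0, -0.164], [0, 0, 0, -0.164], [0, 0, 0, -0.164], [0, 0, 0, -0.164], [0, 0, 0, -0.164], [0, 0, 0, -0.164], [0, 0, 0, -0.164]]]' --grip 8.54

```text
time: 3.08
eef_pos: [0.4957, -0.2987, 0.2515]
tcp_rot: [0.52, 0.479, -0.52, 0.479]
contact_force: [0.2, 0.4, 0.2]
opening: 1.001
```

Run:
```python
from h import *
T=tool(); cv2.imwrite("pics/w1.png",optics.read_camera("wrist"))
for q,z in dict(gauge_grip=.103,stand=0,jig_rest=.03,jig_stud=.03).items():
    for d in optics.place_of("wrist",q)[:3]: print(q,np.round(d["at"],1),round(d["conf"],2),at_z("wrist",d["at"],z,T).round(4))
go([.43,.17,.25])
```

```text
gauge_grip [ 55.  191.3] 0.97 [ 0.4366 -0.1678  0.103 ]
gauge_grip [153. 164.] 0.66 [ 0.3969 -0.2631  0.103 ]
stand [142.9 188.9] 0.79 [ 0.3979 -0.2668  0.    ]
tool x [ 1.e-04 -0.e+00 -1.e+00] y [ 9.959e-01 -9.020e-02  1.000e-04] pos [ 0.4957 -0.2987  0.2514] q6 [-0.718 -0.627]
move cm [  0.13 -10.77 -46.09]
```

View pics/w1.png

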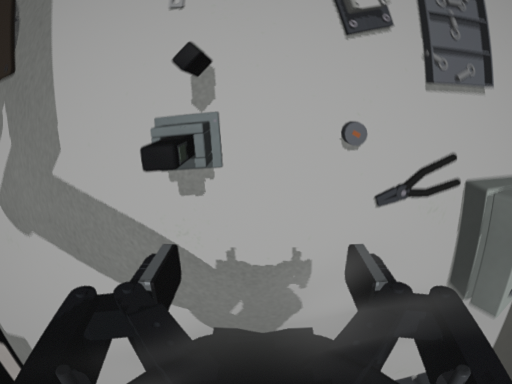

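Request:
arm_command --increments '[[[0, -0.8, -3.8, 0], [0, -0.8, -3.8, 0], [0, -0.8, -3.8, 0], [0, -0.8, -3.8, 0], [0, -0.8, -3.8, 0], [0, -0.8, -3.8, 0], [0, -0.8, -3.8, 0], [0, -0.8, -3.8, 0], [0, -0.8, -3.8, 0], [0, -0.8, -3.8, 0], [0, -0.8, -3.8, 0], [0, -0.8, -3.8, 0], [0, 0, 0, 0]]]'

```text
time: 4.95
eef_pos: [0.4396, 0.1657, 0.2514]
tcp_rot: [0.521, 0.478, -0.521, 0.478]
contact_force: [0.2, 0.0, 0.0]
opening: 0.997
```

Run:
```python
from h import *
T=tool(); cv2.imwrite("pics/w2.png",optics.read_camera("wrist"))
for q,z in dict(bar_hump=.0245,bar_eye=.005,bar_spot=.005,jig_rest=.03,jig_stud=.03).items():
    for d in optics.place_of("wrist",q)[:3]: print(q,np.round(d["at"],1),round(d["conf"],2),at_z("wrist",d["at"],z,T).round(4))
go([.43,.17,.25])
```

```text
bar_hump [133.5 238.2] 0.92 [0.4127 0.2058 0.0245]
bar_hump [131.8 135.4] 0.71 [0.2763 0.2245 0.0245]
bar_eye [ 81.  232.6] 0.88 [0.4102 0.2737 0.005 ]
bar_eye [159.8 128.1] 0.79 [0.2488 0.1858 0.005 ]
bar_spot [171.2 244.4] 0.94 [0.4141 0.1526 0.005 ]
bar_spot [103.1 157.4] 0.57 [0.3057 0.2581 0.005 ]
jig_stud [246.1 394.4] 0.97 [0.6241 0.029  0.03  ]
jig_stud [ 47.8 420.9] 0.46 [0.6624 0.3103 0.03  ]
tool x [ 1.e-04 -2.e-04 -1.e+00] y [ 9.96e-01 -8.99e-02  1.00e-04] pos [0.4404 0.163  0.2513] q6 [0.138 0.228]
move cm [ 0.13 -1.1  -0.6 ]
```

View pics/w2.png

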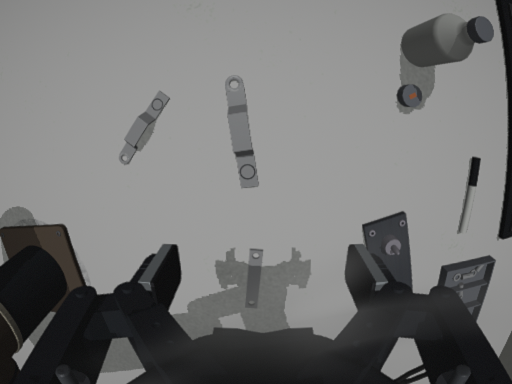

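Run:
```python
from h import *
T=tool(); cv2.imwrite("pics/w3.png",optics.read_camera("wrist"))
P={}
for q,z in dict(bar_hump=.0245,bar_eye=.0,bar_spot=.005).items():
    d=optics.place_of("wrist",q)[0]; P[q]=at_z("wrist",d["at"],z,T); print(q,np.round(d["at"],1),round(d["conf"],2),P[q].round(4))
d=(P["bar_spot"]-P["bar_eye"])[:2]; print(d)
go([.413,.195,.16],[-d[1],d[0]])
```

```text
bar_hump [130.  238.9] 0.96 [0.415  0.2075 0.0245]
bar_eye [ 81.4 233.5] 0.89 [0.4121 0.2708 0.    ]
bar_spot [170.6 245.4] 0.95 [0.4162 0.1507 0.005 ]
[ 0.00408328 -0.12017058]
tool x [ 0. -0. -1.] y [ 0.996  -0.0891  0.    ] pos [0.4403 0.1634 0.2514] q6 [0.139 0.228]
move cm [ 9.14 -3.   -2.9 ]
  turn -0.123
  turn 3.018
```

Request:
arm_command --increments '[[[1.8, -0.57, -0.58, 0], [1.8, -0.57, -0.58, 0], [1.8, -0.57, -0.58, 0], [1.8, -0.57, -0.58, 0], [1.8, -0.57, -0.58, 0], [0, 0, 0, -0.123], [0, 0, 0, 0], [0, 0, 0, 0]]]'

```text
time: 6.45
eef_pos: [0.4144, 0.1955, 0.1613]
tcp_rot: [0.492, 0.508, -0.491, 0.508]
contact_force: [0.3, -0.2, 1.0]
opening: 1.003
```

Run:
```python
from h import *
T=tool(); cv2.imwrite("pics/w4.png",optics.read_camera("wrist"))
P={}
for q,z in dict(bar_hump=.0245,bar_eye=.0,bar_spot=.005).items():
    d=optics.place_of("wrist",q)[0]; P[q]=at_z("wrist",d["at"],z,T); print(q,np.round(d["at"],1),round(d["conf"],2),P[q].round(4))
d=(P["bar_spot"]-P["bar_eye"])[:2]; print(d)
h=P["bar_hump"]; go([h[0],h[1],.0245-.019],[-d[1],d[0]])
```

```text
bar_hump [147.7 128.5] 0.74 [0.2769 0.2271 0.0245]
bar_eye [177.8 112.9] 0.8 [0.2417 0.1885 0.    ]
bar_spot [215.7 263.6] 0.67 [0.417  0.1517 0.005 ]
[ 0.17530039 -0.03676194]
tool x [ 6.e-04  1.e-04 -1.e+00] y [9.994e-01 3.420e-02 6.000e-04] pos [0.4145 0.1954 0.1616] q6 [0.218 0.184]
move cm [ 15.6  -13.65  -3.64]
  turn -1.33
  turn 1.812
```

View pics/w4.png

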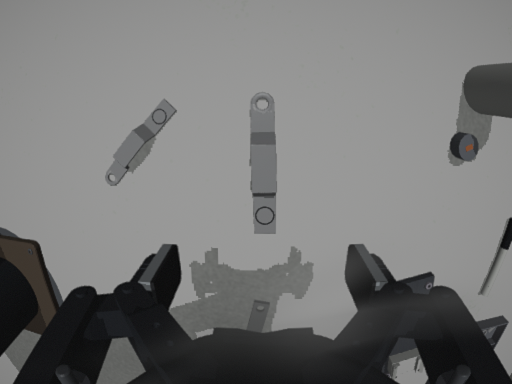

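Run:
```python
from h import *
im=cv2.imread("pics/w4.png"); cv2.imwrite("pics/c4.png",cv2.resize(im[80:245,190:335],None,fx=3.6,fy=3.6,interpolation=cv2.INTER_CUBIC))
T=tool()
for q,z in dict(bar_hump=.0245,bar_eye=.0,bar_spot=.005).items():
    for d in optics.place_of("wrist",q): print(q,np.round(d["at"],1),round(d["conf"],2),at_z("wrist",d["at"],z,T).round(4))
for px,z in (((103,262),.005),((215.5,264),.005),((169,263.5),.027)): print(at_z("wrist",px,z,T).round(4))
```

```text
bar_hump [147.7 128.5] 0.74 [0.2769 0.2268 0.0245]
bar_hump [169.9 259.6] 0.68 [0.4112 0.2064 0.0245]
bar_eye [177.8 112.9] 0.8 [ 0.2417  0.1881 -0.    ]
bar_eye [101.2 258.7] 0.57 [0.4079 0.2725 0.    ]
bar_spot [215.7 263.6] 0.67 [0.4171 0.1515 0.005 ]
bar_spot [159.8 261.9] 0.6 [0.4132 0.2128 0.005 ]
bar_spot [117.1 158.6] 0.56 [0.3042 0.256  0.005 ]
[0.4113 0.2707 0.005 ]
[0.4176 0.1517 0.005 ]
[0.4149 0.208  0.027 ]
```

View pics/c4.png

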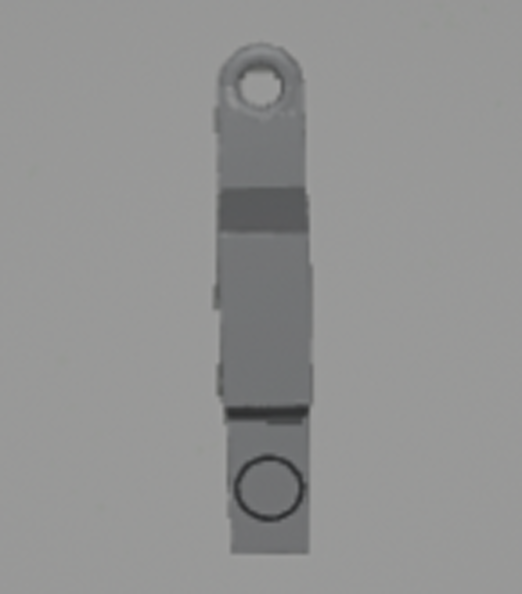

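Request:
arm_command --increments '[[[0, 0.1, -1.2, -0.02], [2.2, 0, 0, 0], [2.2, 0, 0, 0], [2.2, 0, 0, 0], [2.2, 0, 0, 0], [2.2, 0, 0, 0], [2, 0, 0, 0], [1.4, 0, 0, 0], [0.8, 0, 0, 0], [0.5, 0, 0, 0], [0, 0, 0, 0], [0, 0, 0, 0]]]'

```text
time: 8.3
eef_pos: [0.4154, 0.2075, 0.0049]
tcp_rot: [0.486, 0.513, -0.486, 0.514]
contact_force: [-1.3, -0.2, 0.6]
opening: 0.997
```

Run:
```python
from h import *
T=tool(); cv2.imwrite("pics/w5.png",optics.read_camera("wrist"))
go([.415,.2075,.0045],[1,.054]); print(sensors.get_state()["contact_force"])
```

```text
tool x [ 1.2e-03  3.0e-04 -1.0e+00] y [0.9985 0.0549 0.0012] pos [0.4154 0.2075 0.0049] q6 [0.244 0.189]
move cm [ 0.04 -0.04  0.  ]
  turn 0.001
  turn -3.141
[-0.2241263   0.42910996 -0.71901801]
```

View pics/w5.png

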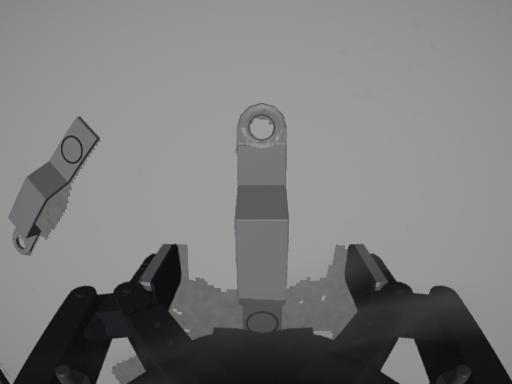

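Request:
arm_command --increments '[[[0, 0, 0, 0], [0, 0, 0, 0], [0, 0, 0, 0], [0, 0, 0, 0], [0, 0, 0, 0], [0, 0, 0, 0], [0, 0, 0, 0], [0, 0, 0, 0]]]' --grip 1 --grip_force 50

```text
time: 9.35
eef_pos: [0.4149, 0.2074, 0.0045]
tcp_rot: [0.486, 0.514, -0.486, 0.514]
contact_force: [-2.6, -0.8, 5.5]
opening: 0.27
```

Request:
arm_command --increments '[[[-0.5, 0, 0, 0], [-1, 0, 0, 0], [-2, 0, 0, 0], [-2.5, 0, 0, 0], [-2.5, 0, 0, 0], [-2.5, 0, 0, 0], [-2, 0, 0, 0], [-1, 0, 0, 0], [0, 0, 0, 0], [0, 0, 0, 0]]]'

```text
time: 10.6
eef_pos: [0.4142, 0.2072, 0.1433]
tcp_rot: [0.486, 0.514, -0.487, 0.513]
contact_force: [0.1, 0.0, -2.1]
opening: 0.266
```

Run:
```python
from h import *
T=tool(); im=optics.read_camera("wrist"); cv2.imwrite("pics/w6.png",im)
print(sensors.get_state()["contact_force"],sensors.get_state()["opening"])
for q in ("bar_eye","bar_hump","jig_stud","jig_rest"):
    for d in optics.place_of("wrist",q): print(q,np.round(d["at"],1),round(d["conf"],2))
go([.55,.05,.2],[.98,.2])
for q in ("jig_stud","jig_rest"):
  o=[]
  for c in ("top","scene"):
    if c=="top" or 1: optics.read_camera(c)
    d=optics.place_of(c,q)[:1]
    for x in d: print(q,c,np.round(x["at"],1),x["conf"],at_z(c,x["at"],.03).round(4)); o.append(ray(c,x["at"]))
  if len(o)==2: print(tri(o).round(4))
```

```text
[ 0.03605687 -0.43925087 -2.00869051] 0.26832037336557696
bar_eye [186.9 107.3] 0.89
bar_eye [125.9 259.7] 0.68
bar_hump [158.1 119.1] 0.76
bar_hump [263.  261.5] 0.72
tool x [-1.3e-03 -3.0e-04 -1.0e+00] y [ 0.9985  0.0549 -0.0013] pos [0.4145 0.2073 0.1436] q6 [0.244 0.189]
move cm [-5.65 12.66 16.45]
  turn -0.146
  turn 2.995
jig_stud top [158.8 244.2] 0.69 [0.6357 0.0219 0.03  ]
jig_stud scene [208.6 283. ] 0.98 [0.6281 0.0406 0.03  ]
[0.6359 0.0241 0.0422]
jig_rest top [150.7 280.3] 0.8 [ 0.6577 -0.0866  0.03  ]
jig_rest scene [230.1 260.5] 0.59 [ 0.6438 -0.0768  0.03  ]
[ 0.654  -0.0867  0.0419]
```

View pics/w6.png

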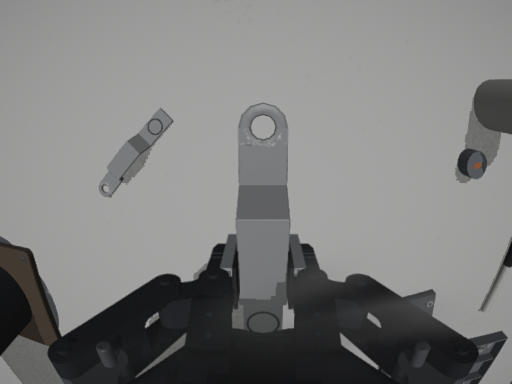

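Request:
arm_command --increments '[[[-0.2, 1.4, 1.6, 0], [-0.2, 2.7, 3.2, 0], [-0.2, 2.7, 3.2, 0], [-0.2, 2.7, 3.2, 0], [-0.2, 2.7, 3.2, 0], [-0.2, 2.7, 3.2, 0], [-0.2, 2.7, 3.2, 0], [-0.2, 2, 2.4, 0], [0, 1.3, 1.6, 0], [0, 0, 0, -0.14], [0, 0, 0, 0], [0, 0, 0, 0]]]'

```text
time: 12.75
eef_pos: [0.6369, -0.0283, 0.1601]
tcp_rot: [0.449, 0.546, -0.449, 0.546]
contact_force: [-0.1, -0.0, -1.5]
opening: 0.264
```

Run:
```python
from h import *
T=tool(); im=optics.read_camera("wrist"); cv2.imwrite("pics/w7.png",im)
for q in ("bar_eye","jig_stud","jig_rest"):
    for d in optics.place_of("wrist",q): print(q,np.round(d["at"],1),round(d["conf"],2),at_z("wrist",d["at"],.03,T).round(4))
Ti=np.linalg.inv(T)
# eye in tool frame
for px in ((126.2,262.6),):
    o,d=ray("wrist",px,T); o=(Ti@[*o,1])[:3]; d=Ti[:3,:3]@d; print("eye tool",(o+d*(-.0005-o[0])/d[0]).round(4))
```

```text
bar_eye [241.7 264.3] 0.75 [ 0.6502 -0.089   0.03  ]
bar_eye [124.1 262.9] 0.6 [0.626  0.0266 0.03  ]
jig_stud [120.7 260.8] 0.89 [0.6235 0.0293 0.03  ]
eye tool [-0.0005 -0.0003 -0.0638]
```

View pics/w7.png

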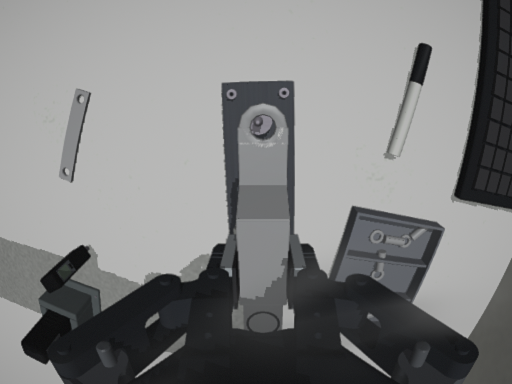

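Run:
```python
from h import *
im=cv2.imread("pics/w7.png"); cv2.imwrite("pics/c7.png",cv2.resize(im[75:215,205:315],None,fx=4.2,fy=4.2,interpolation=cv2.INTER_CUBIC))
```

```text
(no output)
```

View pics/c7.png

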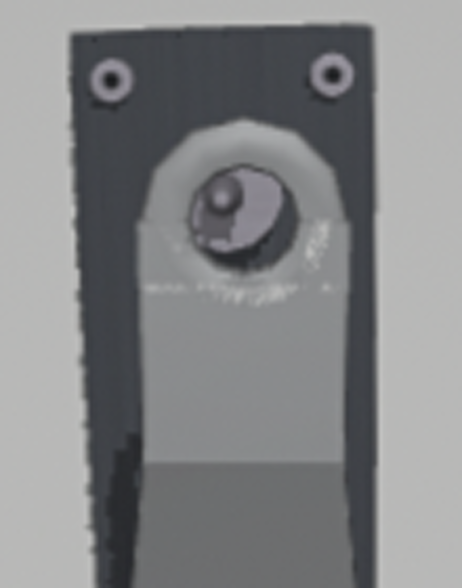

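Run:
```python
from h import *
T=tool(); f=lambda x,y:(75+(y+.5)/4.2-.5,205+(x+.5)/4.2-.5)
W=lambda x,y,z: at_z("wrist",f(x,y),z,T)
p={}
for n,x,y,z in (("boltL",111,80,.012),("boltR",332,75,.012),("cL",72,35,.012),("cR",373,25,.012),("Rlow",377,588,.012),("Llow",97,588,.012),("tip",227,190,.05),("tip2",224,195,.045)):
    p[n]=W(x,y,z); print(n,p[n].round(4))
for a,b in (("boltL","boltR"),("cL","cR"),("Rlow","cR"),("Llow","cL")):
    d=p[b]-p[a]; print(a,b,np.arctan2(d[1],d[0]))
print("tool y yaw",np.arctan2(T[1,1],T[0,1]))
m=optics.camera_model("wrist")["mount"]; print((T@m)[:3,3])
```

```text
boltL [0.5904 0.0489 0.012 ]
boltR [0.6401 0.0598 0.012 ]
cL [0.5794 0.0579 0.012 ]
cR [0.647  0.0733 0.012 ]
Rlow [ 0.6774 -0.0608  0.012 ]
Llow [ 0.6082 -0.0745  0.012 ]
tip [0.6217 0.0306 0.05  ]
tip2 [0.6213 0.0292 0.045 ]
boltL boltR 0.21423660159691796
cL cR 0.22500479112015773
Rlow cR 1.7940881378545346
Llow cL 1.7850636616936042
tool y yaw 0.19472291145128381
[0.62230544 0.04473229 0.3039252 ]
```

Request:
arm_command --increments '[[[0, 0, 0, -0.024], [0, -0.16, 0.37, 0], [2, 0, 0, 0], [2, 0, 0, 0], [2, 0, 0, 0], [1.5, 0, 0, 0], [1, 0, 0, 0], [0.5, 0, 0, 0], [0, 0, 0, 0], [0, 0, 0, 0]]]'

```text
time: 14.2
eef_pos: [0.6371, -0.0328, 0.0713]
tcp_rot: [0.443, 0.551, -0.442, 0.552]
contact_force: [0.4, 0.8, -1.6]
opening: 0.268
```

Run:
```python
from h import *
T=tool(); im=optics.read_camera("wrist"); cv2.imwrite("pics/w8.png",im)
cv2.imwrite("pics/c8.png",cv2.resize(im[75:215,205:315],None,fx=4.2,fy=4.2,interpolation=cv2.INTER_CUBIC))
im=optics.read_camera("scene");cv2.imwrite("pics/s8.png",cv2.resize(im[150:270,200:340],None,fx=4.2,fy=4.2,interpolation=cv2.INTER_CUBIC))
go([.6361,-.0323,.06],[np.cos(.219),np.sin(.219)])
```

```text
tool x [ 1.6e-03 -3.0e-04 -1.0e+00] y [0.9761 0.2173 0.0015] pos [ 0.637  -0.0328  0.0712] q6 [-0.21  -0.429]
move cm [ 1.12 -0.08 -0.07]
  turn 0.0
  turn -3.142
```

View pics/c8.png

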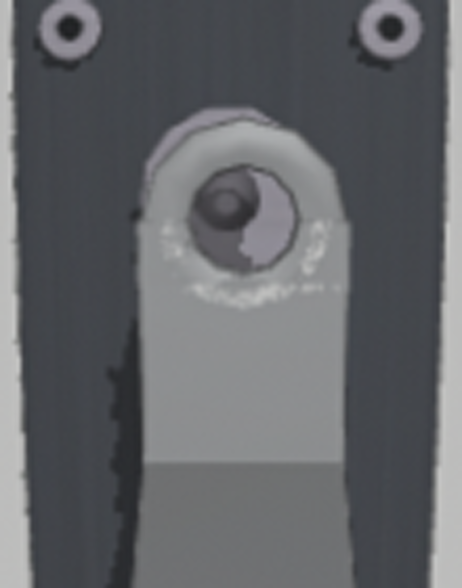

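View pics/s8.png

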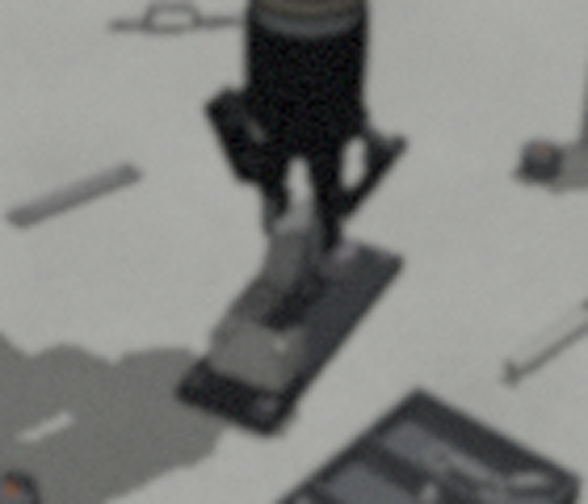

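Run:
```python
from h import *
T=tool(); f=lambda x,y:(75+(y+.5)/4.2-.5,205+(x+.5)/4.2-.5)
Ti=np.linalg.inv(T)
W=lambda x,y,z: at_z("wrist",f(x,y),z,T)
for n,x,y,z in (("tip",228,200,.05),("eye",245,219,T[2,3]+.0005),("bL",70,28,.012),("bR",391,28,.012)):
    w=W(x,y,z); print(n,w.round(4),"tool",(Ti@[*w,1])[:3].round(4))
```

```text
tip [0.6207 0.0295 0.05  ] tool [ 0.0212 -0.0024 -0.0644]
eye [0.623  0.0292 0.0717] tool [-0.0005 -0.0002 -0.0636]
bL [0.59   0.0494 0.012 ] tool [ 0.0591 -0.0281 -0.0905]
bR [0.6401 0.0604 0.012 ] tool [ 0.0592  0.0232 -0.0904]
```

Request:
arm_command --increments '[[[0, -0.22, -0.08, 0], [0.6, 0, 0, 0], [0.6, 0, 0, 0], [0.3, 0, 0, 0], [0, 0, 0, 0], [0, 0, 0, 0]]]'

```text
time: 15.05
eef_pos: [0.6343, -0.0324, 0.0554]
tcp_rot: [0.442, 0.552, -0.442, 0.552]
contact_force: [0.3, -0.1, -2.4]
opening: 0.27
```

Run:
```python
from h import *
T=tool(); im=optics.read_camera("wrist"); cv2.imwrite("pics/w9.png",im)
cv2.imwrite("pics/c9.png",cv2.resize(im[75:215,205:315],None,fx=4.2,fy=4.2,interpolation=cv2.INTER_CUBIC))
print(T[:3,3],sensors.get_state()["contact_force"])
```

```text
[ 0.6342837  -0.03244034  0.05541163] [-0.02358308 -0.20239024 -1.97258085]
```

View pics/c9.png

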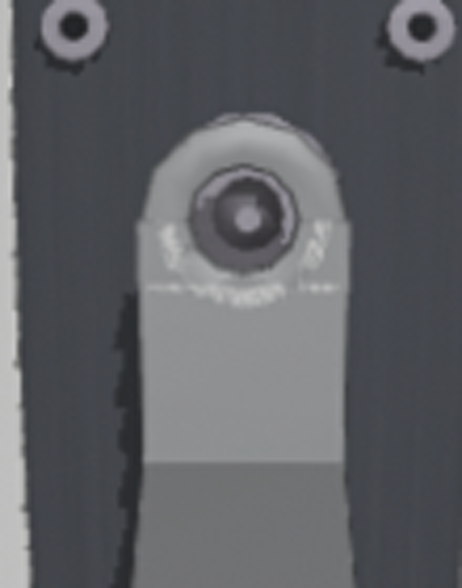

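Request:
arm_command --increments '[[[0.4, 0, 0, 0], [0.4, 0, 0, 0], [0.4, 0, 0, 0], [0.4, 0, 0, 0], [0.2, 0, 0, 0], [0, 0, 0, 0], [0, 0, 0, 0]]]'

```text
time: 15.98
eef_pos: [0.6343, -0.0324, 0.0375]
tcp_rot: [0.442, 0.552, -0.442, 0.552]
contact_force: [-0.5, 1.0, -2.1]
opening: 0.262
```

Run:
```python
from h import *
T=tool(); im=optics.read_camera("wrist"); cv2.imwrite("pics/w10.png",im)
print(T[:3,3],sensors.get_state()["contact_force"])
```

```text
[ 0.63426074 -0.0324155   0.03747844] [ 0.7628995  -0.60688956 -2.18818874]
```

View pics/w10.png

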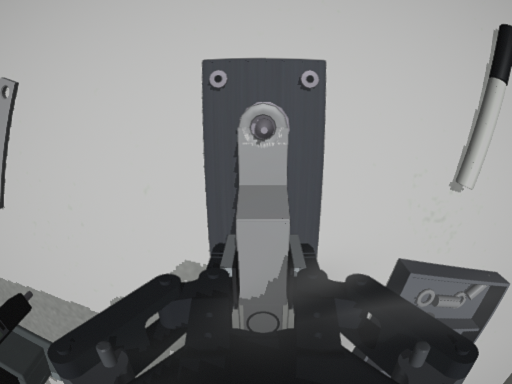

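Request:
arm_command --increments '[[[0.15, 0, 0, 0], [0.1, 0, 0, 0], [0, 0, 0, 0], [0, 0, 0, 0]]]'

```text
time: 16.52
eef_pos: [0.6341, -0.0324, 0.0348]
tcp_rot: [0.442, 0.552, -0.442, 0.552]
contact_force: [0.5, 0.5, -0.9]
opening: 0.264
```

Request:
arm_command --increments '[[[0.03, 0, 0, 0], [0, 0, 0, 0], [0, 0, 0, 0]]]'

```text
time: 16.9
eef_pos: [0.6342, -0.0324, 0.0346]
tcp_rot: [0.442, 0.552, -0.442, 0.552]
contact_force: [-0.7, -0.3, -1.4]
opening: 0.266
```

Request:
arm_command --increments '[[[0, 0, 0, 0], [0, 0, 0, 0], [0, 0, 0, 0], [0, 0, 0, 0]]]' --grip 5.5

```text
time: 17.4
eef_pos: [0.6342, -0.0324, 0.0346]
tcp_rot: [0.442, 0.552, -0.442, 0.552]
contact_force: [0.3, -0.4, -0.7]
opening: 0.646
```

Request:
arm_command --increments '[[[-1, 0, 0, 0], [-2, 0, 0, 0], [-3, 0, 0, 0], [-3, 0, 0, 0], [-3, 0, 0, 0], [-3, 0, 0, 0], [-2, 0, 0, 0], [-1, 0, 0, 0], [0, 0, 0, 0], [0, 0, 0, 0]]]'

```text
time: 18.65
eef_pos: [0.6334, -0.0323, 0.2129]
tcp_rot: [0.442, 0.552, -0.443, 0.551]
contact_force: [0.8, -0.8, -0.2]
opening: 0.649
```

Run:
```python
from h import *
T=tool(); im=optics.read_camera("wrist"); cv2.imwrite("pics/w11.png",im)
cv2.imwrite("pics/c11.png",cv2.resize(im[60:260,160:360],None,fx=3,fy=3,interpolation=cv2.INTER_CUBIC))
for q,z in dict(bar_hump=.0545,bar_eye=.03,bar_spot=.035,jig_rest=.03,jig_stud=.03).items():
    for d in optics.place_of("wrist",q)[:3]: print(q,np.round(d["at"],1),round(d["conf"],2),at_z("wrist",d["at"],z,T).round(4))
im=optics.read_camera("scene");cv2.imwrite("pics/s11.png",cv2.resize(im[180:260,220:320],None,fx=6,fy=6,interpolation=cv2.INTER_CUBIC))
print(T[:3,3])
```

```text
bar_hump [174.6 265.7] 0.89 [ 0.6355 -0.0302  0.0545]
bar_hump [170.2 263.7] 0.34 [ 0.6324 -0.0261  0.0545]
bar_eye [111.6 261.2] 0.89 [0.6167 0.0319 0.03  ]
bar_eye [102.3 394.4] 0.7 [0.7627 0.0821 0.03  ]
bar_eye [276.7  88.7] 0.26 [ 0.4126 -0.2428  0.03  ]
bar_spot [218.5 263. ] 0.68 [ 0.6452 -0.0867  0.035 ]
jig_rest [218.2 263.5] 0.93 [ 0.6461 -0.0882  0.03  ]
jig_stud [111.7 266. ] 0.57 [0.6218 0.033  0.03  ]
[ 0.63337356 -0.0322566   0.21293075]
```

View pics/c11.png

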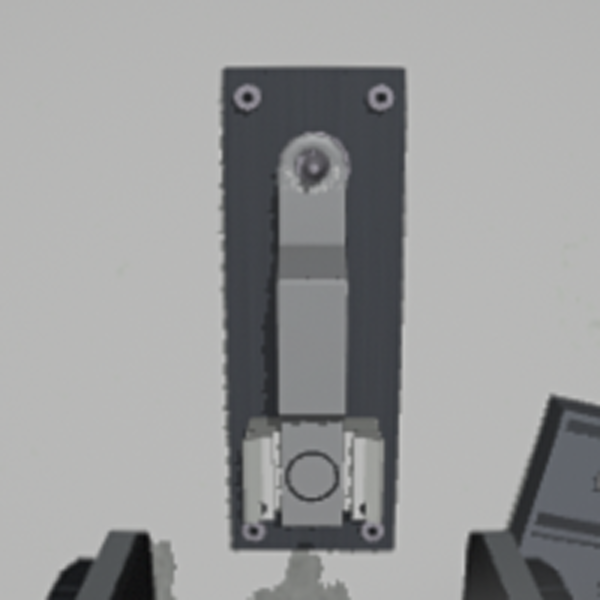

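View pics/s11.png

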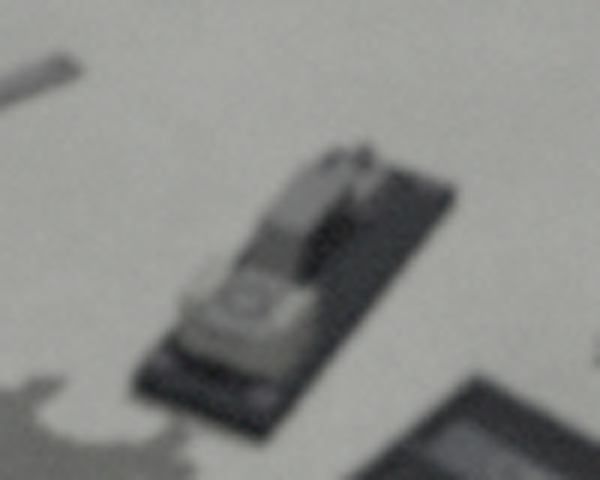

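Request:
arm_command --increments '[[[-0.5, 0, 0, 0.163], [-0.5, 0, 0, 0.163], [-0.5, 0, 0, 0.163], [-0.5, 0, 0, 0.163], [-0.5, 0, 0, 0.163], [-0.5, 0, 0, 0.163], [-0.5, 0, 0, 0.163], [0, 0, 0, 0.163], [0, 0, 0, 0.163], [0, 0, 0, 0.163], [0, 0, 0, 0.163], [0, 2.9, 2.7, 0], [0, 2.9, 2.7, 0], [0, 2.9, 2.7, 0], [0, 2.9, 2.7, 0], [0, 2.9, 2.7, 0], [0, 2.9, 2.7, 0], [0, 2.9, 2.7, 0], [0, 2.9, 2.7, 0], [0, 0, 0, 0]]]' --grip 7

```text
time: 21.5
eef_pos: [0.4162, -0.2652, 0.2497]
tcp_rot: [0.707, -0.003, -0.707, -0.002]
contact_force: [0.4, 0.9, -0.6]
opening: 0.818
```

Request:
arm_command --increments '[[[0, 0, 0, 0], [0, 0, 0, 0]]]'

```text
time: 21.75
eef_pos: [0.4179, -0.263, 0.2495]
tcp_rot: [0.707, -0.001, -0.707, -0.001]
contact_force: [0.8, -0.8, -0.3]
opening: 0.816
```

Run:
```python
from h import *
T=tool(); im=optics.read_camera("wrist"); cv2.imwrite("pics/w12.png",im)
for q,z in dict(gauge_grip=.103,stand=0).items():
    for d in optics.place_of("wrist",q)[:3]: print(q,np.round(d["at"],1),round(d["conf"],2),at_z("wrist",d["at"],z,T).round(4))
go([.398,-.264,.2],[0,-1])
```

```text
gauge_grip [162.9 174.8] 0.74 [ 0.4367 -0.1748  0.103 ]
gauge_grip [198.6 262.9] 0.6 [ 0.3983 -0.2647  0.103 ]
stand [174. 259.] 0.97 [ 0.3997 -0.2596  0.    ]
stand [15.5 88.7] 0.65 [ 0.6465 -0.0091  0.    ]
tool x [-0.e+00  1.e-04 -1.e+00] y [-1.8e-03 -1.0e+00 -1.0e-04] pos [ 0.4179 -0.2631  0.2495] q6 [-0.768  0.805]
move cm [4.95 0.09 1.99]
  turn -0.002
  turn 3.14
```

View pics/w12.png

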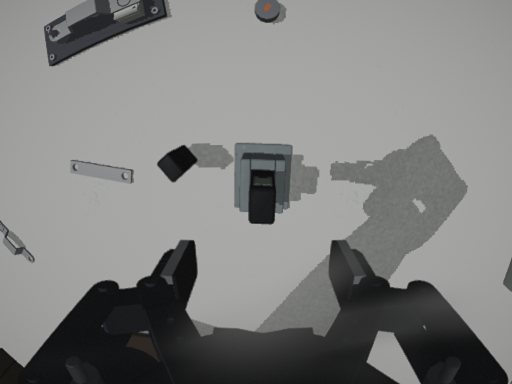

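Run:
```python
from h import *
T=tool(); im=cv2.imread("pics/w12.png"); 
cv2.imwrite("pics/c12.png",cv2.resize(cv2.convertScaleAbs(im[135:235,215:315],alpha=1.6,beta=10),None,fx=6,fy=6,interpolation=cv2.INTER_CUBIC))
c=np.array([.398,-.264])
for dx in (-.019,.019):
  for dy in (-.013,.013): print(np.round(proj("wrist",[c[0]+dx,c[1]+dy,.125],T),1))
```

```text
[224.2 275.4]
[224.3 248.8]
[186.8 275.9]
[186.9 248.2]
```

View pics/c12.png

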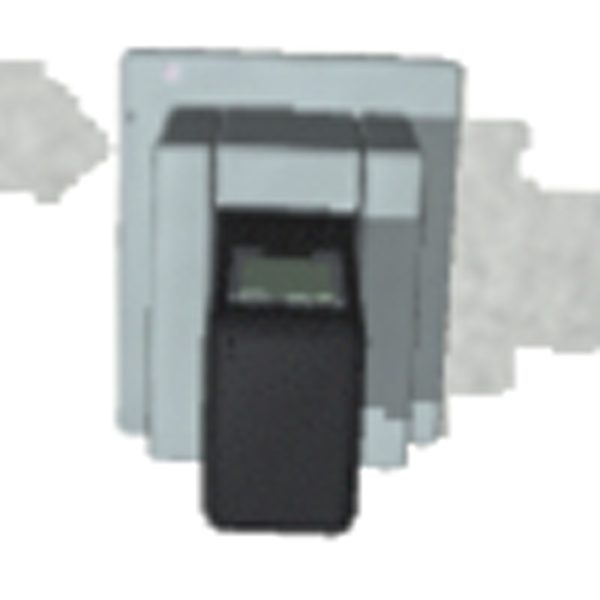

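Run:
```python
from h import *
T=tool(); f=lambda x,y:(135+(y+.5)/6-.5,215+(x+.5)/6-.5)
W=lambda x,y,z: at_z("wrist",f(x,y),z,T)
for a,b,z in (((463,62),(125,50),.01),((440,440),(118,432),.01),((125,50),(118,432),.01),((463,62),(440,440),.01),((420,152),(157,145),.054),((357,528),(203,525),.125),((360,315),(210,315),.125),((207,320),(202,515),.125),((362,320),(357,515),.125)):
    A=W(*a,z);B=W(*b,z);d=B-A; print(A.round(4),B.round(4),np.linalg.norm(d).round(4),np.degrees(np.arctan2(d[1],d[0])).round(1))
```

```text
[ 0.4409 -0.3026  0.01  ] [ 0.4436 -0.2295  0.01  ] 0.0731 87.9
[ 0.3542 -0.2994  0.01  ] [ 0.3562 -0.2257  0.01  ] 0.0737 88.4
[ 0.4436 -0.2295  0.01  ] [ 0.3562 -0.2257  0.01  ] 0.0875 177.5
[ 0.4409 -0.3026  0.01  ] [ 0.3542 -0.2994  0.01  ] 0.0868 177.9
[ 0.4293 -0.2901  0.054 ] [ 0.4307 -0.2393  0.054 ] 0.0508 88.4
[ 0.3807 -0.2757  0.125 ] [ 0.3813 -0.2506  0.125 ] 0.0251 88.7
[ 0.4168 -0.2758  0.125 ] [ 0.4168 -0.2523  0.125 ] 0.0234 89.9
[ 0.416  -0.2518  0.125 ] [ 0.3831 -0.2505  0.125 ] 0.033 177.7
[ 0.416  -0.2761  0.125 ] [ 0.383  -0.2757  0.125 ] 0.0329 179.3
```

Request:
arm_command --increments '[[[0, 0.03, 1.94, 0], [0, 0, 0, 0.028], [2, 0, 0, 0], [2.5, 0, 0, 0], [2.5, 0, 0, 0], [2.5, 0, 0, 0], [2.5, 0, 0, 0], [2, 0, 0, 0], [1.5, 0, 0, 0], [0.8, 0, 0, 0], [0.45, 0, 0, 0], [0, 0, 0, 0], [0, 0, 0, 0]]]'

```text
time: 23.52
eef_pos: [0.3984, -0.2643, 0.0827]
tcp_rot: [0.707, -0.011, -0.707, -0.011]
contact_force: [0.6, -0.3, 0.1]
opening: 0.82
```

Run:
```python
from h import *
T=tool(); im=optics.read_camera("wrist"); cv2.imwrite("pics/w13.png",im)
go([.3985,-.2633,.082],[-.03,-1]);print(sensors.get_state()["contact_force"])
```

```text
tool x [ 9.e-04 -1.e-03 -1.e+00] y [-3.130e-02 -9.995e-01  9.000e-04] pos [ 0.3983 -0.2643  0.0827] q6 [-0.799  0.804]
move cm [ 0.07 -0.1  -0.01]
  turn -0.001
  turn 3.14
[-0.21380772 -0.15569094 -0.38328411]
```

View pics/w13.png

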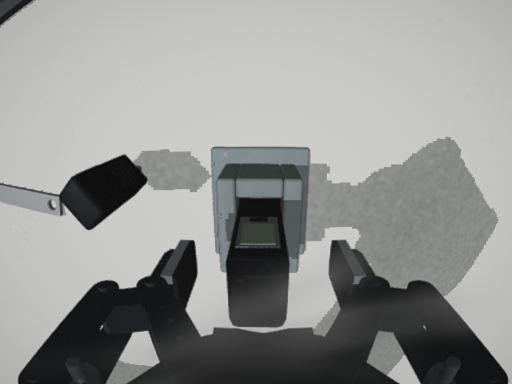

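Request:
arm_command --increments '[[[0, -0.13, 0, 0], [0, 0, 0, 0]]]'

```text
time: 23.82
eef_pos: [0.3981, -0.2626, 0.0822]
tcp_rot: [0.707, -0.011, -0.707, -0.011]
contact_force: [0.4, 0.4, 0.7]
opening: 0.823
```

Request:
arm_command --increments '[[[0, 0, 0, 0], [0, 0, 0, 0], [0, 0, 0, 0], [0, 0, 0, 0], [0, 0, 0, 0], [0, 0, 0, 0], [0, 0, 0, 0]]]' --grip 1 --grip_force 60

```text
time: 24.7
eef_pos: [0.3981, -0.2627, 0.0821]
tcp_rot: [0.707, -0.011, -0.707, -0.011]
contact_force: [0.2, -0.2, 0.6]
opening: 0.298
```

Request:
arm_command --increments '[[[-0.5, 0, 0, 0], [-1, 0, 0, 0], [-1.5, 0, 0, 0], [-2, 0, 0, 0], [-2, 0, 0, 0], [-2, 0, 0, 0], [-2, 0, 0, 0], [-1, 0, 0, 0], [0, 0, 0, 0], [0, 0, 0, 0]]]'

```text
time: 25.95
eef_pos: [0.3976, -0.2622, 0.2012]
tcp_rot: [-0.707, 0.011, 0.707, 0.011]
contact_force: [-0.9, 0.0, -2.5]
opening: 0.297
```

Run:
```python
from h import *
T=tool(); im=optics.read_camera("wrist"); cv2.imwrite("pics/w14.png",im)
im=optics.read_camera("scene"); cv2.imwrite("pics/s14.png",cv2.resize(im[130:290,100:300],None,fx=4,fy=4))
go([.646,-.086,.2]);print(sensors.get_state()["contact_force"])
for q in ("gauge_grip","nose_tip"):
    for d in optics.place_of("scene",q)[:3]: print(q,np.round(d["at"],1),round(d["conf"],2))
print(np.round(proj("scene",T[:3,3]+T[:3,0]*.076),1))
```

```text
tool x [-0.0015  0.0015 -1.    ] y [-0.0313 -0.9995 -0.0014] pos [ 0.3976 -0.2622  0.201 ] q6 [-0.797  0.806]
move cm [  0.09 -18.39 -24.28]
[-0.1677834   0.11542761 -2.3730665 ]
gauge_grip [196.4 185.5] 0.78
nose_tip [213.8 267.7] 0.26
[194.8 143. ]
```

View pics/w14.png

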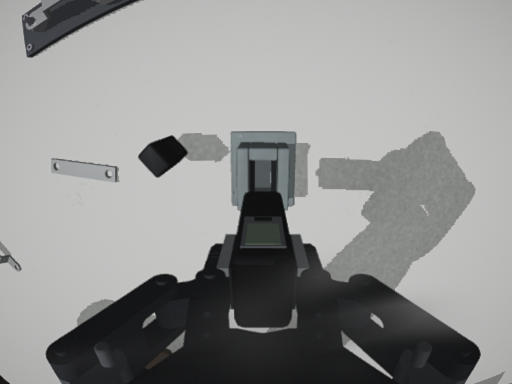

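View pics/s14.png

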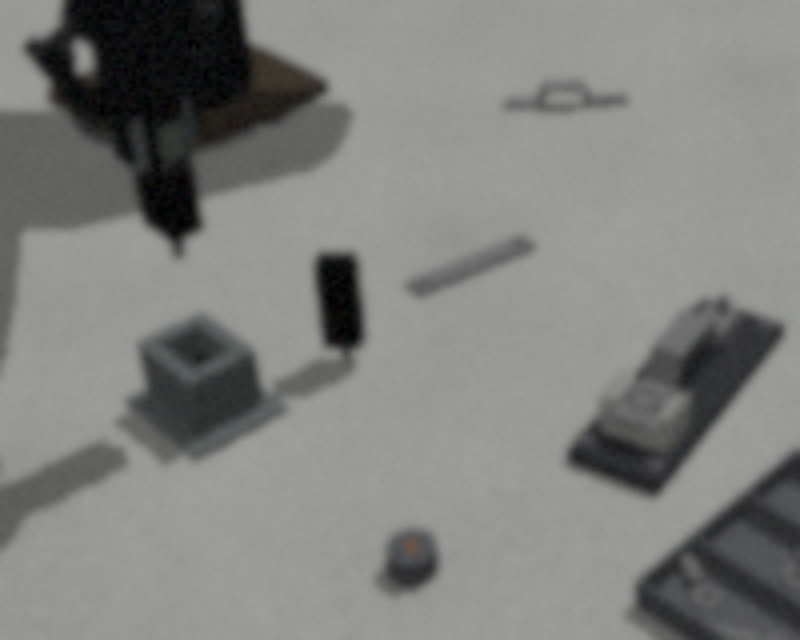

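Request:
arm_command --increments '[[[0, -0.9, -1.2, 0], [0, -1.8, -2.4, 0], [0, -1.9, -2.5, 0], [0, -1.9, -2.5, 0], [0, -1.9, -2.5, 0], [0, -1.9, -2.5, 0], [0, -1.9, -2.5, 0], [0, -1.9, -2.5, 0], [0, -1.9, -2.5, 0], [0, -1.5, -2, 0], [0, -0.9, -1.2, 0], [0, 0, 0, 0], [0, 0, 0, 0], [0, 0, 0, 0]]]'

```text
time: 27.9
eef_pos: [0.6461, -0.0869, 0.2021]
tcp_rot: [-0.707, 0.011, 0.707, 0.011]
contact_force: [-0.6, 0.7, -0.9]
opening: 0.298
```

Run:
```python
from h import *
T=tool(); im=optics.read_camera("wrist"); cv2.imwrite("pics/w15.png",im)
im=optics.read_camera("scene"); cv2.imwrite("pics/s15.png",cv2.resize(im[130:260,190:340],None,fx=5,fy=5,interpolation=cv2.INTER_CUBIC))
im=optics.read_camera("top"); cv2.imwrite("pics/t15.png",cv2.resize(im[100:200,200:320],None,fx=5,fy=5,interpolation=cv2.INTER_CUBIC))
go([.646,-.0862,.13])
for c in ("scene","top"):print(np.round(proj(c,T[:3,3]+T[:3,0]*.0741),1),np.round(proj(c,[.646,-.0862,.035]),1))
```

```text
tool x [ 1.e-04 -1.e-04 -1.e+00] y [-3.200e-02 -9.995e-01  1.000e-04] pos [ 0.6463 -0.0868  0.2022] q6 [-0.289  1.314]
move cm [ 7.22 -0.06  0.03]
[202.3 259.1] [230.7 258.8]
[147.1 283. ] [154.2 280.4]
```

View pics/w15.png

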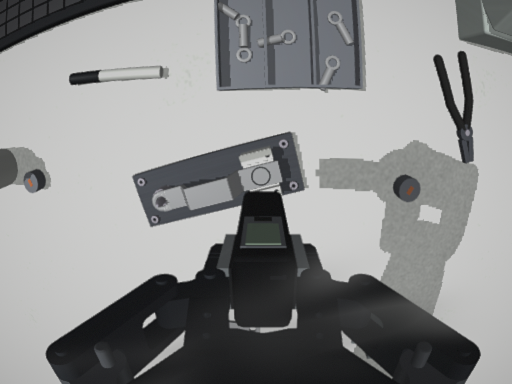

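View pics/s15.png

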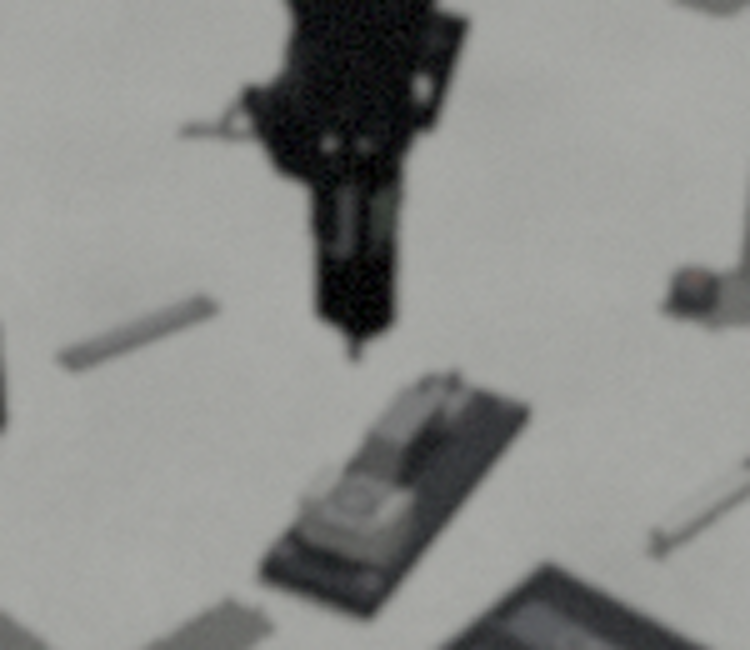

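View pics/t15.png

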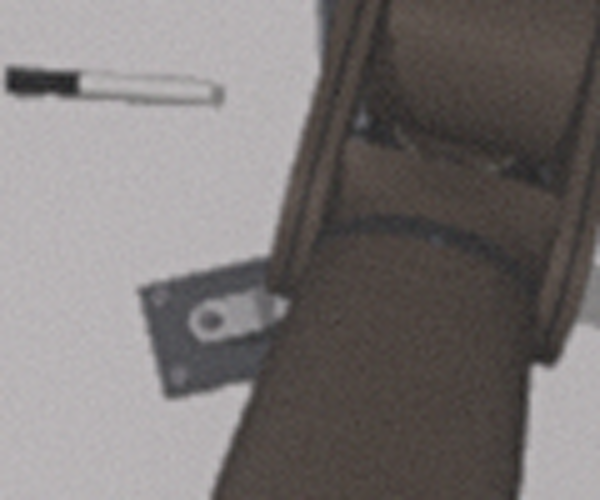

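Run:
```python
from h import *
T=tool(); im=cv2.imread("pics/w15.png")
cv2.imwrite("pics/c15.png",cv2.resize(im[125:235,125:315],None,fx=4,fy=4,interpolation=cv2.INTER_CUBIC))
optics.read_camera("wrist")
for q,z in dict(bar_eye=.03,bar_spot=.035,jig_stud=.03,nose_tip=.128).items():
    for d in optics.place_of("wrist",q)[:2]: print(q,np.round(d["at"],1),round(d["conf"],2),at_z("wrist",d["at"],z,T).round(4))
print(at_z("wrist",(176,261),.035,T))
```

```text
bar_eye [200.2 159. ] 0.9 [0.6199 0.0334 0.03  ]
bar_eye [178.1  39.2] 0.73 [0.6558 0.2141 0.03  ]
bar_spot [177.1 260.4] 0.73 [ 0.6443 -0.0859  0.035 ]
jig_stud [200.5 160.1] 0.81 [0.6195 0.0321 0.03  ]
[ 0.6455106  -0.08656234  0.035     ]
```

View pics/c15.png

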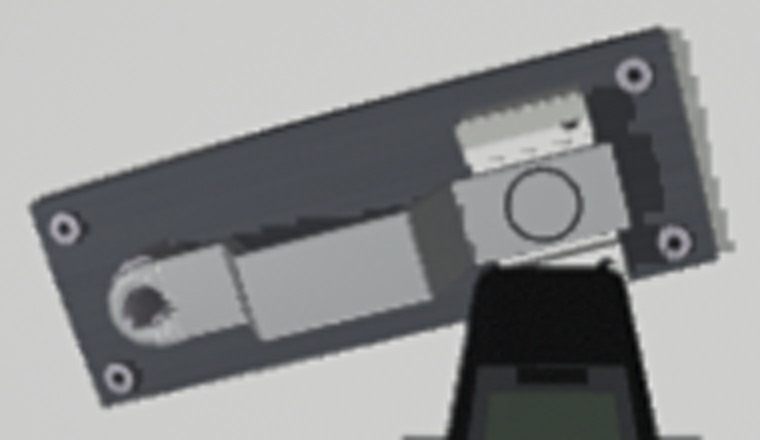

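Request:
arm_command --increments '[[[0, -0.03, 0.06, 0], [1, 0, 0, 0], [1.5, 0, 0, 0], [1.5, 0, 0, 0], [1.5, 0, 0, 0], [1.2, 0, 0, 0], [0.8, 0, 0, 0], [0.5, 0, 0, 0], [0, 0, 0, 0], [0, 0, 0, 0]]]'

```text
time: 29.55
eef_pos: [0.6465, -0.0861, 0.1227]
tcp_rot: [0.707, -0.011, -0.707, -0.011]
contact_force: [0.1, 0.3, -0.8]
opening: 0.296
```

Run:
```python
from h import *
T=tool(); im=optics.read_camera("scene"); cv2.imwrite("pics/s16.png",cv2.resize(im[170:260,210:320],None,fx=7,fy=7,interpolation=cv2.INTER_CUBIC))
go([.6457,-.0865,.1041]);print([sensors.get_state()["contact_force"] for _ in range(2)])
im=optics.read_camera("wrist"); cv2.imwrite("pics/w16.png",cv2.resize(im[125:335,105:335],None,fx=3,fy=2.8))
```

```text
tool x [ 1.3e-03 -4.0e-04 -1.0e+00] y [-3.120e-02 -9.995e-01  3.000e-04] pos [ 0.6465 -0.0861  0.1228] q6 [-0.288  1.314]
move cm [1.87 0.04 0.08]
[array([-0.49026266,  0.43136845, -1.3818683 ]), array([-0.49026266,  0.43136845, -1.3818683 ])]
```

View pics/s16.png

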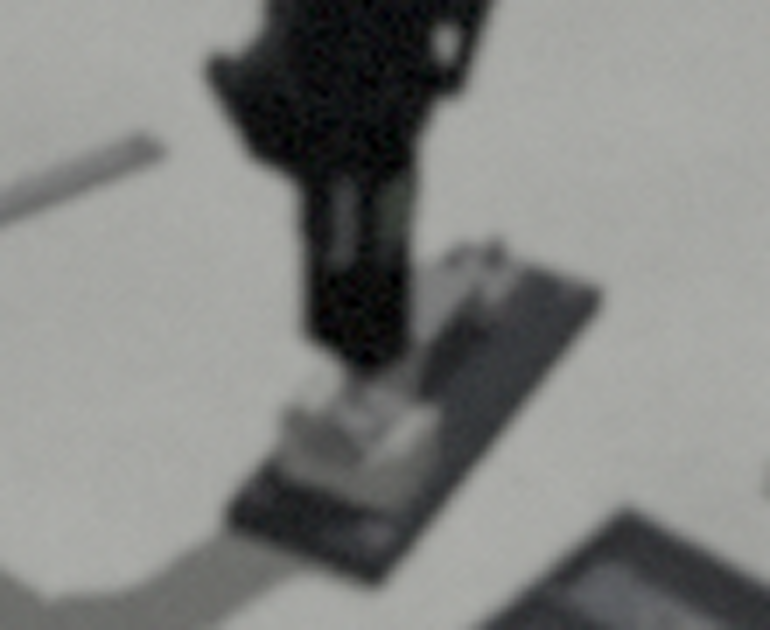

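View pics/w16.png

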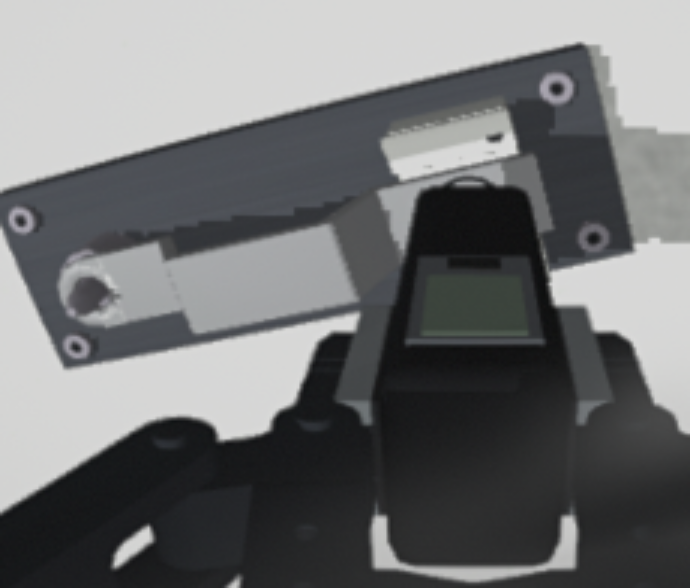

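Request:
arm_command --increments '[[[0, 0.04, 0.08, 0], [0.5, 0, 0, 0], [0.4, 0, 0, 0], [0.3, 0, 0, 0], [0, 0, 0, 0], [0, 0, 0, 0]]]'

```text
time: 30.4
eef_pos: [0.6453, -0.0863, 0.11]
tcp_rot: [-0.707, 0.011, 0.707, 0.011]
contact_force: [0.6, 0.3, -1.2]
opening: 0.301
```

Request:
arm_command --increments '[[[0.15, 0, 0, 0], [0.1, 0, 0, 0], [0, 0, 0, 0], [0, 0, 0, 0]]]'

```text
time: 30.9
eef_pos: [0.6455, -0.0864, 0.1079]
tcp_rot: [0.707, -0.011, -0.707, -0.011]
contact_force: [0.5, 0.4, 1.3]
opening: 0.301
```

Request:
arm_command --increments '[[[0.15, 0, 0, 0], [0.1, 0, 0, 0], [0, 0, 0, 0], [0, 0, 0, 0]]]'

```text
time: 31.4
eef_pos: [0.6455, -0.0864, 0.1053]
tcp_rot: [0.707, -0.011, -0.707, -0.011]
contact_force: [0.6, -0.3, 2.2]
opening: 0.3
```

```bash
cat > f.py <<'E'
from h import *
F=[]
for i in range(6):
    F.append(sensors.get_state()["contact_force"]); im=optics.read_camera("scene")
print(np.mean(F,0).round(2),np.std(F,0).round(2)); go([.6457,-.0865,.1041])
E
python3 f.py
```

```text
[ 0.55 -0.27  1.89] [0.31 0.49 0.49]
tool x [ 6.e-04 -1.e-04 -1.e+00] y [-3.120e-02 -9.995e-01  1.000e-04] pos [ 0.6454 -0.0864  0.1052] q6 [-0.289  1.313]
move cm [ 0.11  0.01 -0.03]
```

Request:
arm_command --increments '[[[0.07, 0, 0, 0], [0, 0, 0, 0], [0, 0, 0, 0], [0, 0, 0, 0]]]'

```text
time: 32.2
eef_pos: [0.6454, -0.0864, 0.1044]
tcp_rot: [0.707, -0.011, -0.707, -0.011]
contact_force: [0.8, 0.4, 1.8]
opening: 0.3
```

```bash
python3 f.py
python3 - <<'E'
from h import *
im=optics.read_camera("scene"); cv2.imwrite("pics/s17.png",cv2.resize(im[170:260,210:320],None,fx=7,fy=7,interpolation=cv2.INTER_CUBIC))
im=optics.read_camera("wrist"); cv2.imwrite("pics/w17.png",cv2.resize(im[125:335,105:335],None,fx=3,fy=2.8))
E
```

```text
[ 0.8  -0.3   1.89] [0.55 0.48 0.43]
tool x [ 4.e-04 -1.e-04 -1.e+00] y [-3.120e-02 -9.995e-01  1.000e-04] pos [ 0.6454 -0.0864  0.1044] q6 [-0.289  1.313]
move cm [ 0.03  0.01 -0.03]
```

View pics/s17.png

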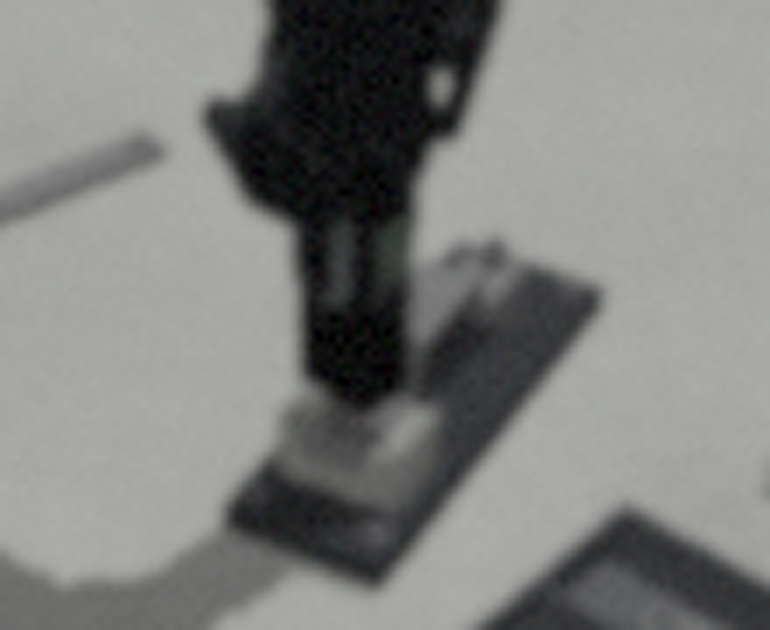

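View pics/w17.png

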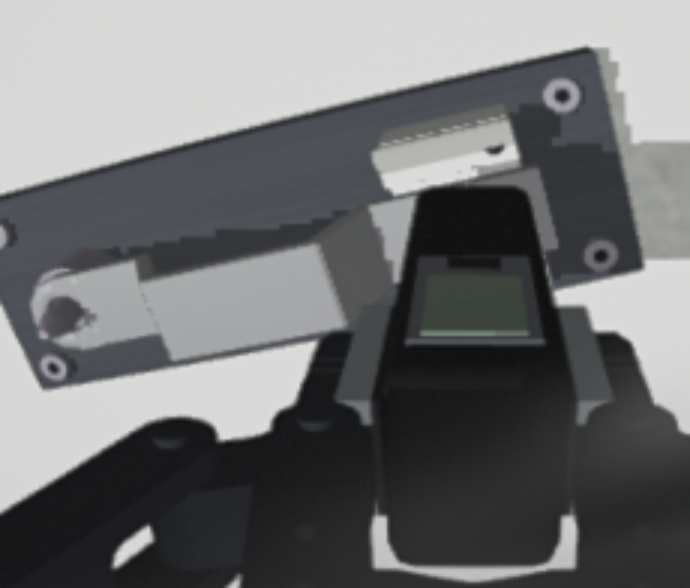

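```bash
python3 -c "
from h import *
print(ctrl.sign_off())"
```

```text
the job is handed in; nothing more can be done
None
```

The busbar is seated on the jig with the fingers off it. The gauge is held on the ring with its nose about half-way in. I handed the job in at about 33 s of the 72 s allowed.

- **Busbar:** I picked the 150 mm bar, not the small look-alike. I gripped it across the hump, put its eye over the stud and let go. Afterwards the wrist and scene pictures showed the stud through the eye and the ringed end flat between the cheeks.
- **Gauge:** I took the larger gauge out of the stand; the smaller one stayed where it was. At the end the tool was upright and the tool centre, which is my estimate of the tip, was within 0.5 mm of the measured ring centre. The gauge looked the same in the grip before and after pressing.
- **Nose pressure:** The force change was about 3.4 N once the gauge's weight is allowed for. The travel works out at about 4.7 mm in, which agrees with that force to within noise.
- **Less certain:**
  - The scene camera was about 2–3 pixels off the wrist-based positions. It was off by nearly the same amount for both tip and ring, so they still line up with each other.
  - The nose hides the ring once it is down, so the final placing rests on the ring position measured just before.
  - I kept the other objects clear of every move but took no separate measurement of them at the end.

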